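# Unclamp the crusher cup, feel for its mouth, hold it mouth up

## Task

On the pharmacy counter, swing the clamp with the red grip up and right over to its open stop, then take the tablet-crusher cup that it held out of the stand. Only one end of the cup has a hole, which cannot be seen in the stand: find it, for instance by feeling with the green drying peg whether the peg enters the lower end, and turn the cup over if need be. Finish while holding the cup still in the gripper, hole straight up, its middle at least 15 cm above the counter and touching nothing else, and leave the clamp open and the other cup and all goods where they are.

Things in the scene. Friction and masses are not known exactly. Their poses are not given: they have to be found in the camera images.
- nest (a point): clamped place of the grey fixed twin stand: centre of the cup lying there, 45 mm above the counter. x (level) points to the clamp's pivot, y (level) along the cup to the spare place, z up. The cup lies on two rods along y (12.5 mm either side, tops 28 mm high) between end walls 5 mm thick, 32 mm wide in x, 58 mm high, 66 mm apart inside; base plate 190 x 250 x 10 mm
- spare_nest (a point): the same for the spare place with no clamp, 140 mm from nest along y; its cup stays there
- cup_a_mid (a point): one of two cups alike outside: white cylinder, 40 mm diameter, 56 mm long, 100 to 170 g, two thin blue bands; one end closed and flat, the other with a blind round hole (mouth) 24 mm wide, 24 mm deep. One cup lies under the clamp, one in the spare place, at random, level along the stand's y, ends hidden. Point: the cup's centre; y along its length; the pose does not say at which end the mouth is
- cup_b_mid (a point): one of two cups alike outside: white cylinder, 40 mm diameter, 56 mm long, 100 to 170 g, two thin blue bands; one end closed and flat, the other with a blind round hole (mouth) 24 mm wide, 24 mm deep. One cup lies under the clamp, one in the spare place, at random, level along the stand's y, ends hidden. Point: the cup's centre; y along its length; the pose does not say at which end the mouth is
- clamp (a joint): hinge of the clamp arm (rad): 0 shut, level across the cup towards -x of nest; 1.57 upright; 2.5 open stop, leaning back away from the cup. Only its own weight acts (about 1 N at the grip, little friction): past upright it falls back by itself and stays
- clamp_grip (a point): centre of the red grip at the end of the clamp arm: a barrel 20 mm in diameter and 30 mm long, its length along the hinge axis (nest's y), flat ends. 135 mm from the pivot; the arm is a bar 12 mm wide and 9 mm thick in the middle of that length. Shut, it stands 85 mm above the counter and 45 mm beyond the cup's centre on the side away from the pivot
- clamp_pivot (a point): the clamp's hinge axis (along nest's y), fixed, 85 mm above the counter and 90 mm from nest along its x; its steel post is 40 mm wide in y and reaches 96 mm high
- peg_top (a point): top of the fixed green drying peg: 10 mm in diameter, 50 mm high above the counter, standing upright on a flat dark disc of 64 mm diameter, 8 mm thick. A cup goes over it mouth down, with 7 mm to spare all round
- jar_white: white pill jar with green label, 52 mm diameter, 75 mm high; origin under its middle. Leave alone
- jar_amber: amber jar, 48 mm diameter, 85 mm high; origin under its middle. Leave alone
- syrup: amber bottle with yellow label, 54 mm diameter, 120 mm high; origin under its middle. Leave alone
- carton_red: red carton 45 x 110 x 40 mm; origin under its middle. Leave alone
- carton_green: green carton 50 x 80 x 45 mm; origin under its middle. Leave alone
- carton_blue: white and blue carton 60 x 90 x 35 mm; origin under its middle. Leave alone
Not all that is in view belongs to the job. What is shaped like the part that bears cup_b_mid but pink is not meant. What is shaped like the part that bears cup_a_mid but purple is not meant.

How it is judged:
By the outcome, as a careful person would: the job done as asked, in the order asked, and still so for the second after the job is handed in, while the arm keeps its last pose, push and grip.
It also fails if it takes over 72 s, if anything falls off the work surface, if the arm or the gripper's body presses on something with over 40 N, if the wrist force passes 120 N, or if a joint passes its speed limit or range.

## Robot

A 6-joint arm with a two-finger parallel gripper is mounted at the origin on the work surface. World frame = base frame: x ahead of the robot, y to its left, z up, the work surface at z = 0. Lengths are in m, angles in degrees, forces in N, time in s.
With the tool pointing down it reaches from about 0.4 to 0.825 m from the base axis. Payload 7 kg.
Tool frame: the origin (TCP) lies at the very end of the fingers, on their centre line; the grasp point (between the pads) lies 19 mm behind it; z points along the fingers, y is the direction in which the jaws open and shut (so a half turn about z gives the same grasp; the last joint's range is limited). The gripper opens to 88 mm and grips with 3 to 60 N. Pads are 19 mm wide; open, the fingers measure 130 mm over their backs; the gripper's body (78 mm by 193 mm) begins 47 mm behind the grasp point.
Start: joints at [81.079, 20.546, 0.682, 0, -70.136, -16.507], TCP at [0.29, 0.61, 0.227] pointing down, gripper open.
Joint ranges: [-176.03, 176.03], [-82.01, 121.73], [-58.28, 71.71], [-173.87, 95.51], [-174.79, -0.11], [-173.66, 173.66]. Speed limits (degrees/s): [136.94, 136.94, 172.46, 180, 180, 180].

## Interface

Orientations are given as [roll, pitch, yaw] about the fixed x, y, z axes, in that order (R = Rz(yaw) Ry(pitch) Rx(roll)).
In Python, from plant import ctrl gives the robot as it stands.
- The arm moves only by the tool move_arm, never from a script. Its argument "increments" is a list of rows, each a list of 2 entries, a list of its own where there are three numbers: the shift along the world's x, y, z in mm, then the turn about the world's z in rad. A call has exactly 8 rows; each row shifts and turns the pose as measured when the row begins; what a row does not reach is not made up. A row lasts 1/10 s, in which the tool goes at most 50 mm and 8.59 degrees, less where a joint would pass 70% of its speed; a pose out of reach is approached as far as the arm can. A call with a gripper value outside its range is refused whole. "jaw" is the gripper command: -1 is shut, 1 is fully open, values between are in proportion, set as the call begins (left out, the last holds). The fingers move at their own pace and stop on an object; the grip force is fixed at half the most. Time passes only in rows, so rows that do not move let the fingers close, or fill a call up. It gives the time, the measured TCP pose, the force and the opening at its end, in the units of the state.
- ctrl.get_obs(): the state, without advancing time (a new reading comes with each control period).
- ctrl.snapshot(name): name is "scene" or "top" or "wrist"; returns a dict with "color" (420x560x3 uint8, red, green, blue), "fx", "fy", "cx", "cy" (pixels), "R" (3x3) and "t" (3): a world point X has camera coordinates R X + t. Camera axes: x right, y down, z forward; pixel columns grow to the right and rows downward; lengths in m; the calibration is good to about 2 mm. A picture is of the moment at which its call begins. There is no depth.
- ctrl.close_job(): hands the job in, once; it reports no verdict.
The state is a dict: "clock": time; "joint_pos": joint angles; "qvel": joint speeds; "tau": joint torques, N m; "tool_pos": TCP position; "orientation": TCP orientation; "force": force on the tool from outside, world axes, zero at the start; "moment": the same for the moment, N m; "opening": finger opening in m.
Only numpy, scipy, OpenCV 4.12 (cv2) and the standard library are available. Lean on these libraries where they do the work, as an engineer would, in place of code of your own. Each camera call takes 0.05 s, during which the arm holds its last target.

## Working session

There is one attempt and no reset: what is moved stays moved. The work goes in short steps, Python scripts to look and compute and a tool call to move; the robot and the scene stay as the last step left them, time stands still between calls to the robot, and variables do not carry over. Pictures are saved under pics/ and viewed, and the job is handed in when it is done.

Besides the shell and the picture viewer there is one more tool, called after ">>>" by a JSON object that holds its "name" and its "arguments", one argument or row to a line. move_arm: Moves the arm, as the interface text tells. Its arguments: {"type":"object","properties":{"increments":{"type":"array","items":{"type":"array"}},"jaw":{"type":"number"}},"required":["increments"]}

```bash
ls; mkdir -p pics
python3 - <<'E'
from plant import ctrl
import cv2,pickle
o=ctrl.get_obs();print({k:o[k] for k in o})
d={}
for n in("scene","top","wrist"):
    s=ctrl.snapshot(n);d[n]=s;cv2.imwrite(f"pics/{n}0.png",s["color"][...,::-1]);print(n,s["fx"],s["cx"],s["cy"],s["R"],s["t"])
pickle.dump(d,open("s0.pkl","wb"))
E
```

```text
pics
{'clock': 0.0, 'joint_pos': array([ 8.10777168e+01,  2.05930793e+01,  6.34425031e-01, -1.91376938e-02,
       -7.01351596e+01, -1.65069612e+01]), 'qvel': array([ 0.0835826 ,  0.0601325 ,  0.07428195,  0.12213684,  0.08142236,
       -0.10750846]), 'tau': array([-2.02747979e-03, -5.82716238e+01,  2.93054706e+01,  6.99694276e+00,
        6.95110793e-03, -1.55839580e-04]), 'tool_pos': array([0.2896638 , 0.60916065, 0.22561216]), 'orientation': array([ 1.79904941e+02, -9.40891963e-03, -2.54357543e+01]), 'force': array([-0.19078243,  0.50038206,  0.6145922 ]), 'moment': array([-0.00356478, -0.02974697,  0.02195013]), 'opening': 0.08760618458941397}
scene 531.5322828764492 279.0801137659477 214.5188937802029 [[ 0.182829    0.98309024 -0.0103509 ]
 [ 0.79054987 -0.15326425 -0.5929089 ]
 [-0.58446938  0.10021804 -0.80520301]] [-0.06582394 -0.39740417  1.79200803]
top 516.5692622634716 268.60166357405996 213.84196304756117 [[-0.01131899 -0.99964244  0.02422535]
 [-0.9836522   0.006777   -0.17995117]
 [ 0.17972265 -0.02586618 -0.9833772 ]] [-0.05720605  0.58597905  1.34901158]
wrist 323.640187186323 275.8638611864101 211.04585910812912 [[-0.42855721 -0.90351136  0.00243535]
 [-0.87079688  0.41375572  0.26555414]
 [-0.24093883  0.11168445 -0.96409287]] [ 0.67431501 -0.03232795  0.39028617]
```

View pics/scene0.png

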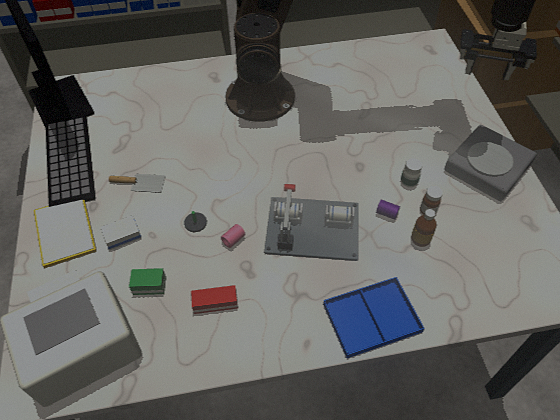

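View pics/top0.png

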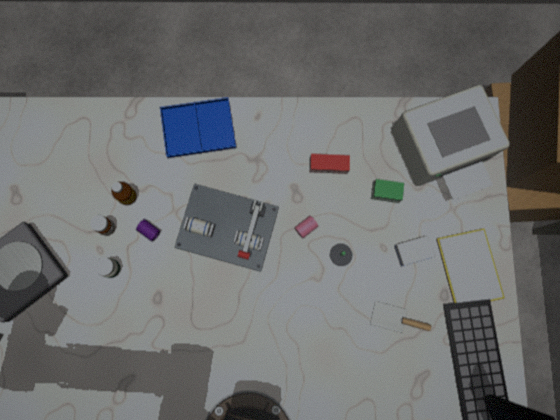

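View pics/wrist0.png

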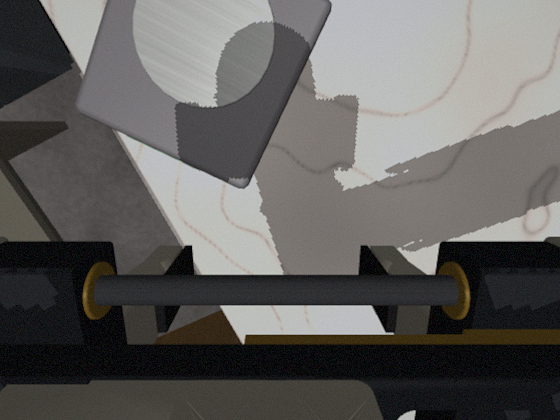

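Candidates. Clamp: only the one with the red grip, scene (289,187) / top (244,255); the red carton at (214,299) is not it. Cups: white at scene (289,212), under the clamp; white at (341,213), the spare; pink (232,236) and purple (388,209) are decoys. Next I check with close crops and measure.

```bash
cat > h.py <<'E'
import numpy as np,cv2
def ray(s,uv):
    d=np.array([(uv[0]-s["cx"])/s["fx"],(uv[1]-s["cy"])/s["fy"],1.]);R=s["R"]
    return -R.T@s["t"],R.T@d
def plane(s,uv,z):
    o,d=ray(s,uv);return o+d*(z-o[2])/d[2]
def proj(s,X):
    c=s["R"]@np.asarray(X)+s["t"];return np.array([s["fx"]*c[0]/c[2]+s["cx"],s["fy"]*c[1]/c[2]+s["cy"]])
def tri(a,ua,b,ub):
    (p,d),(q,e)=ray(a,ua),ray(b,ub)
    k=np.linalg.lstsq(np.c_[d,-e],q-p,rcond=None)[0]
    A,B=p+d*k[0],q+e*k[1];return (A+B)/2,np.linalg.norm(A-B)
def hsv(s):return cv2.cvtColor(s["color"],cv2.COLOR_RGB2HSV).astype(int)
def save(s,n,x0,x1,y0,y1,k):
    cv2.imwrite(n,cv2.resize(s["color"][y0:y1,x0:x1,::-1],None,fx=k,fy=k,interpolation=cv2.INTER_CUBIC))
E
python3 - <<'E'
import pickle;from h import *
d=pickle.load(open("s0.pkl","rb"));T,S=d["top"],d["scene"]
save(T,"pics/tc.png",160,360,175,280,4);save(S,"pics/sc.png",180,400,160,270,3.5)
def comp(s,m,box):
    mm=np.zeros(m.shape,np.uint8);x0,x1,y0,y1=box;mm[y0:y1,x0:x1]=m[y0:y1,x0:x1]
    n,l,st,c=cv2.connectedComponentsWithStats(mm);i=1+np.argmax(st[1:,4]);return c[i],st[i],(l==i).astype(np.uint8)
r={}
for n,s,b in(("top",T,(225,265,235,270)),("scene",S,(275,305,175,200))):
    H=hsv(s);m=((H[...,0]<8)|(H[...,0]>172))&(H[...,1]>140)&(H[...,2]>60)
    r[n],st,_=comp(s,m,b);print(n,r[n],st)
print("grip",tri(T,r["top"],S,r["scene"]))
for n,s,b in(("top",T,(325,360,235,270)),("scene",S,(180,215,200,235))):
    H=hsv(s);m=(H[...,0]>45)&(H[...,0]<85)&(H[...,1]>90)
    try:
        r[n],st,_=comp(s,m,b);print(n,r[n],st)
    except Exception as e:print(e)
print("peg",tri(T,r["top"],S,r["scene"]))
# disc
H=hsv(T);c,st,_=comp(T,H[...,2]<95,(320,365,235,275));print("disc",c,st,plane(T,c,.008))
# plate
for n,s,b in(("top",T,(165,290,175,280)),("scene",S,(255,370,190,270))):
    H=hsv(s);m=(H[...,2]<150)&(H[...,1]<60);c,st,mk=comp(s,m,b)
    mk=cv2.morphologyEx(mk,cv2.MORPH_CLOSE,np.ones((9,9)));mk=cv2.morphologyEx(mk,cv2.MORPH_OPEN,np.ones((9,9)))
    k=max(cv2.findContours(mk,0,2)[0],key=cv2.contourArea)[:,0,:]
    P=np.array([plane(s,q,.01)[:2] for q in k]);R=cv2.minAreaRect((P*1000).astype(np.float32));print(n,st,R)
E
```

```text
top [243.31578947 254.43859649] [238 251  12   8  57]
scene [286.28571429 184.57142857] [285 184   4   2   7]
grip (array([0.47099999, 0.00283758, 0.09421554]), np.float64(0.0051412660407722886))
top [342.875 252.875] [342 252   3   3   8]
scene [192.875 212.125] [192 211   3   3   8]
peg (array([ 0.47828872, -0.26148365,  0.04610296]), np.float64(0.0017657463293832777))
disc [340.39257294 254.46419098] [330 244  22  22 377] [ 0.47782554 -0.2617775   0.008     ]
top [  165   175   125   105 12649] ((559.2755737304688, 53.229583740234375), (351.0088195800781, 293.88775634765625), 89.7146224975586)
scene [ 255  190  115   80 9078] ((566.1351318359375, 57.2462158203125), (329.42718505859375, 264.1490783691406), 78.9844741821289)
```

View pics/tc.png

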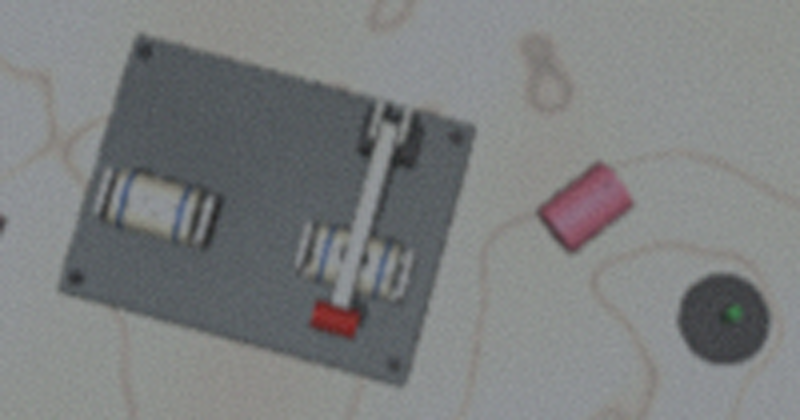

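View pics/sc.png

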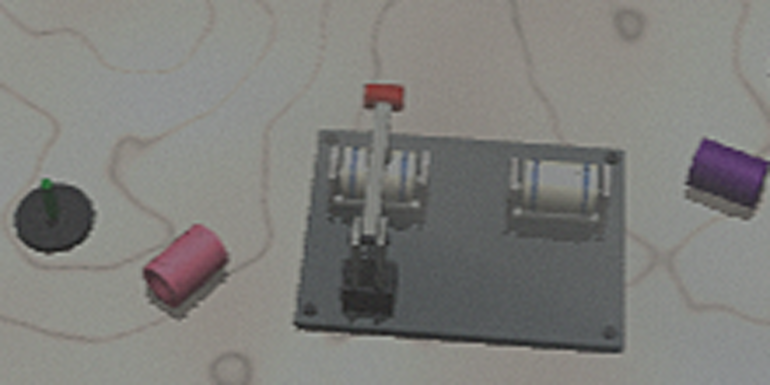

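The crops confirm the choice. There is one clamp, with its red grip at top (244,254.5) and scene (289.7,187.4). Its white cup is at top (249,240), the spare cup is off to the left, and the peg and disc are on the right.

Run:
```python
import pickle;from h import *
d=pickle.load(open("s0.pkl","rb"));T,S=d["top"],d["scene"]
g1=np.array([336,318.5])/4+[160,175]-.4;g2=np.array([384,96.5])/3.5+[180,160]-.4
g,e=tri(T,g1,S,g2);print("grip",g,e,plane(T,g1,.088))
c=np.array([[138,35],[474,127],[405,385],[60,291]])/4+[160,175]-.4
P=np.array([plane(T,q,.01)[:2] for q in c]);print(P,P.mean(0))
for i in range(4):
    v=P[(i+1)%4]-P[i];print(np.linalg.norm(v),np.degrees(np.arctan2(v[1],v[0])))
c=np.array([[320,130],[624,150],[622,350],[296,328]])/3.5+[180,160]-.4
P=np.array([plane(S,q,.008)[:2] for q in c]);print(P,P.mean(0))
for i in range(4):
    v=P[(i+1)%4]-P[i];print(np.linalg.norm(v),np.degrees(np.arctan2(v[1],v[0])))
for yaw in(-12,-14,-16):
  a=np.radians(yaw);x=np.array([np.cos(a),np.sin(a)]);y=np.array([-x[1],x[0]])
  n=plane(T,g1,.088)[:2]+.045*x
  print(yaw,"nest",n,"piv",n+.09*x)
  for Q in([*n,.065],[*(n+.14*y),.065],[*(n+.09*x),.096],[*(n-.045*x),.085]):
    print((proj(T,Q)-[160,175]+.4)*4,(proj(S,Q)-[180,160]+.4)*3.5)
```

```text
grip [0.47320162 0.00651204 0.08449849] 0.003329184952920577 [0.47257688 0.00478616 0.088     ]
[[ 0.68238773  0.14565021]
 [ 0.61467243 -0.09065198]
 [ 0.43448343 -0.04061293]
 [ 0.50132509  0.19659652]] [0.55821717 0.05274546]
0.24581311709183115 -105.99030516412724
0.18700797935386743 164.47986025439462
0.2464470168393207 74.26305128036837
0.18809361250833428 -15.715217853484262
[[ 0.43680585 -0.03771469]
 [ 0.5043133   0.20112229]
 [ 0.68754528  0.14857133]
 [ 0.6219211  -0.08893941]] [0.56264638 0.05575988]
0.2481941993230922 74.21701784494185
0.19061889195976625 -16.00289962163079
0.24640999939735767 -105.44546678263241
0.19207192773290202 164.53227509723834
-12 nest [ 0.51659353 -0.00456987] piv [ 0.60462681 -0.02328192]
[350.67411303 256.08364071] [378.54482342 157.46255838]
[145.27875131 214.47369258] [560.17201938 160.00727241]
[377.75381906 117.27996566] [376.7054521  229.49556086]
[336.10728807 318.97321135] [379.53540206  95.92470967]
-14 nest [ 0.51624019 -0.00610033] piv [ 0.60356681 -0.0278733 ]
[352.97264452 256.59095223] [376.51268564 157.40590463]
[149.3195889  207.92167495] [558.27973114 164.99721745]
[384.72277166 118.81047477] [370.25856713 229.30737484]
[336.10728807 318.97321135] [379.53540206  95.92470967]
-16 nest [ 0.51583366 -0.00761752] piv [ 0.60234721 -0.03242488]
[355.25169719 257.1775996 ] [374.48439305 157.29298142]
[153.58195135 201.51567215] [556.15666986 169.94075413]
[391.63396018 120.57861435] [363.82567837 228.93558885]
[336.10728807 318.97321135] [379.53540206  95.92470967]
```

>>> {"name": "move_arm", "arguments": {
  "increments": [
    [[13,-45,0],0.021],
    [[13,-45,0],0.021],
    [[13,-45,0],0.021],
    [[13,-45,0],0.021],
    [[13,-45,0],0.021],
    [[13,-45,0],0.021],
    [[13,-45,0],0.021],
    [[13,-45,0],0.021]
  ],
  "jaw": 0.3
}}

```text
clock: 0.95
tool_pos: [0.3926, 0.2396, 0.2209]
orientation: [179.6, -0.0, -15.0]
force: [2.2, 0.5, 0.8]
opening: 0.0568
```

>>> {"name": "move_arm", "arguments": {
  "increments": [
    [[14,-40,-5],0],
    [[14,-40,-10],0],
    [[14,-40,-10],0],
    [[14,-40,-10],0],
    [[14,-40,-10],-0.01],
    [[10,-28,-5],0],
    [[0,0,0],0],
    [[0,0,0],0]
  ]
}}

```text
clock: 1.75
tool_pos: [0.4731, -0.0033, 0.1699]
orientation: [179.8, -0.1, -15.9]
force: [0.2, 0.0, 0.2]
opening: 0.0573
```

Run:
```python
from plant import ctrl
from h import *
import pickle
o=ctrl.get_obs();print(o["clock"],o["tool_pos"],o["orientation"],o["force"])
s=ctrl.snapshot("wrist");pickle.dump(s,open("w1.pkl","wb"));cv2.imwrite("pics/w1.png",s["color"][...,::-1])
H=hsv(s);m=(((H[...,0]<8)|(H[...,0]>172))&(H[...,1]>140)&(H[...,2]>50)).astype(np.uint8)
n,l,st,c=cv2.connectedComponentsWithStats(m)
for i in range(1,n):
  if st[i,4]>60:print(st[i],c[i],plane(s,c[i],.09))
print(proj(s,[.4735,.0058,.085]))
```

```text
1.75 [ 0.47308772 -0.0032977   0.16988204] [ 1.79816065e+02 -9.03268040e-02 -1.58610124e+01] [0.21351625 0.03939257 0.20812944]
[243 208  39  24 872] [262.26490826 220.06192661] [0.47536981 0.00678384 0.09      ]
[264.3788426  220.07155591]
```

View pics/w1.png

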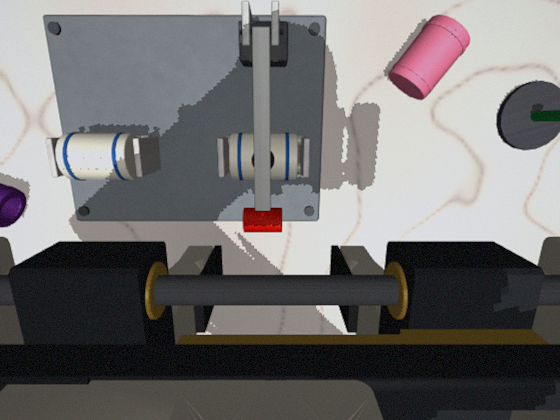

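>>> {"name": "move_arm", "arguments": {
  "increments": [
    [[1,10,0],0],
    [[0,0,-20],0],
    [[0,0,-25],0],
    [[0,0,-25],0],
    [[0,0,-20],0],
    [[0,0,-10],0],
    [[0,0,-3],0],
    [[0,0,0],0]
  ]
}}

```text
clock: 2.6
tool_pos: [0.4762, 0.0187, 0.0676]
orientation: [-179.8, -0.5, -15.1]
force: [-0.3, 0.5, 0.1]
opening: 0.057
```

Run:
```python
from plant import ctrl
from h import *
o=ctrl.get_obs();print(o["clock"],o["tool_pos"],o["orientation"],o["force"])
s=ctrl.snapshot("wrist");cv2.imwrite("pics/w2.png",s["color"][...,::-1])
```

```text
2.6 [0.47620849 0.01870019 0.06763285] [-179.8411436    -0.52911169  -15.09419449] [-0.34304542  0.50213975  0.10242243]
```

View pics/w2.png

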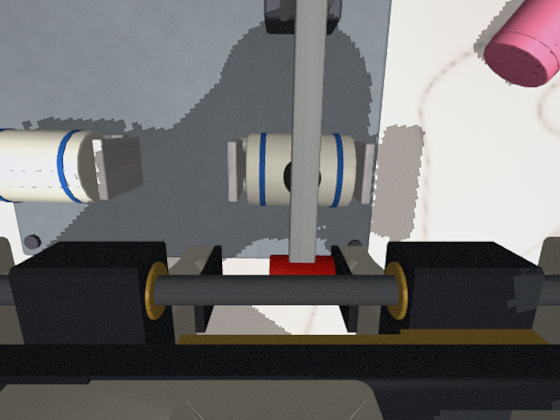

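>>> {"name": "move_arm", "arguments": {
  "increments": [
    [[-1,-6,0],-0.005],
    [[-1,-5,0],-0.004],
    [[0,0,0],0],
    [[0,0,-1],0],
    [[0,0,0],0],
    [[0,0,0],0],
    [[0,0,0],0],
    [[0,0,0],0]
  ]
}}

```text
clock: 3.45
tool_pos: [0.4762, 0.0071, 0.07]
orientation: [-179.6, -0.8, -15.7]
force: [-0.7, 0.2, -0.3]
opening: 0.0569
```

Run:
```python
from plant import ctrl
from h import *
o=ctrl.get_obs();print(o["clock"],o["tool_pos"],o["orientation"],o["force"])
s=ctrl.snapshot("wrist");save(s,"pics/w3.png",150,410,90,350,2.2)
```

```text
3.45 [0.47622161 0.0071233  0.06999431] [-179.61095753   -0.82771415  -15.71419229] [-0.67996859  0.20468732 -0.31786732]
```

View pics/w3.png

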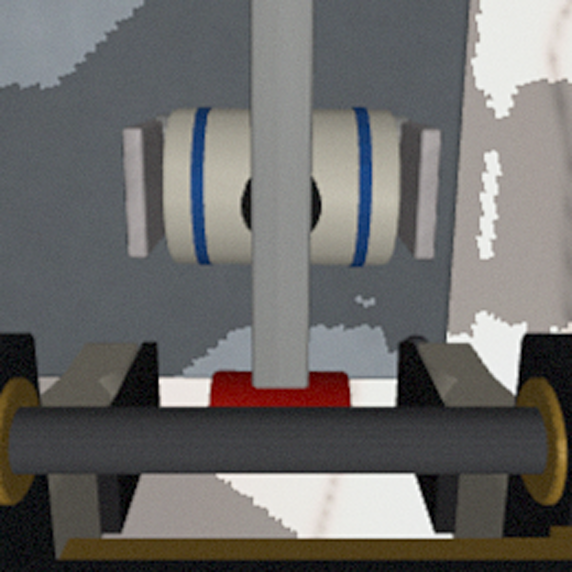

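>>> {"name": "move_arm", "arguments": {
  "increments": [
    [[-1,0,-3],0],
    [[-1,0,-1],0],
    [[0,0,0],0],
    [[0,0,0],0],
    [[0,0,0],0],
    [[0,0,0],0],
    [[0,0,0],0],
    [[0,0,0],0]
  ],
  "jaw": -1
}}

```text
clock: 4.3
tool_pos: [0.4738, 0.0073, 0.0653]
orientation: [-179.6, -0.8, -15.7]
force: [0.7, -0.0, 0.1]
opening: 0.0295
```

Run:
```python
import numpy as np
t=np.arange(0,2.55,.1)
for i in range(25):
    a,b=t[i],t[i+1];dx=135*(np.cos(a)-np.cos(b));dz=135*(np.sin(b)-np.sin(a))
    print(round(b,1),np.round([.9627*dx,-.2706*dx,dz],1))
```

```text
0.1 [ 0.6 -0.2 13.5]
0.2 [ 1.9 -0.5 13.3]
0.3 [ 3.2 -0.9 13.1]
0.4 [ 4.5 -1.3 12.7]
0.5 [ 5.7 -1.6 12.2]
0.6 [ 6.8 -1.9 11.5]
0.7 [ 7.9 -2.2 10.7]
0.8 [ 8.9 -2.5  9.9]
0.9 [ 9.8 -2.7  8.9]
1.0 [10.6 -3.   7.8]
1.1 [11.3 -3.2  6.7]
1.2 [11.9 -3.3  5.5]
1.3 [12.3 -3.5  4.3]
1.4 [12.7 -3.6  3. ]
1.5 [12.9 -3.6  1.6]
1.6 [13.  -3.7  0.3]
1.7 [13.  -3.6 -1.1]
1.8 [12.8 -3.6 -2.4]
1.9 [12.5 -3.5 -3.7]
2.0 [12.1 -3.4 -5. ]
2.1 [11.5 -3.2 -6.2]
2.2 [10.9 -3.1 -7.4]
2.3 [10.1 -2.8 -8.5]
2.4 [ 9.2 -2.6 -9.5]
2.5 [  8.3  -2.3 -10.4]
```

>>> {"name": "move_arm", "arguments": {
  "increments": [
    [[0.6,-0.2,13],0],
    [[2,-0.5,13],0],
    [[3,-1,13],0],
    [[4.5,-1.3,12.7],0],
    [[5.7,-1.6,12],0],
    [[7,-2,11.5],0],
    [[8,-2.2,10.7],0],
    [[0,0,0],0]
  ]
}}

```text
clock: 5.1
tool_pos: [0.5031, -0.0011, 0.151]
orientation: [-179.6, -0.5, -15.8]
force: [0.4, 1.1, -3.0]
opening: 0.0297
```

>>> {"name": "move_arm", "arguments": {
  "increments": [
    [[9,-2.5,10],0],
    [[9.8,-2.7,9],0],
    [[10.6,-3,7.8],0],
    [[11.3,-3.2,6.7],0],
    [[12,-3.3,5.5],0],
    [[12.3,-3.5,4.3],0],
    [[12.7,-3.6,3],0],
    [[0,0,0],0]
  ]
}}

```text
clock: 5.9
tool_pos: [0.5769, -0.0222, 0.197]
orientation: [-179.7, 0.2, -15.8]
force: [-2.0, 1.0, 1.4]
opening: 0.0295
```

>>> {"name": "move_arm", "arguments": {
  "increments": [
    [[12.8,-3.6,2.2],0],
    [[13,-3.6,1],0],
    [[13,-3.6,-0.4],0],
    [[13,-3.6,-1.8],0],
    [[12.7,-3.6,-3],0],
    [[12.3,-3.4,-4.4],0],
    [[11.8,-3.3,-5.7],0],
    [[0,0,0],0]
  ]
}}

```text
clock: 6.7
tool_pos: [0.6711, -0.0491, 0.1824]
orientation: [-179.7, 0.3, -15.9]
force: [1.3, 0.4, 3.5]
opening: 0.0297
```

>>> {"name": "move_arm", "arguments": {
  "increments": [
    [[11.3,-3.2,-6.5],0],
    [[10.5,-3,-7.8],0],
    [[9.8,-2.7,-8.8],0],
    [[6,-1.6,-6.5],0],
    [[2,-0.6,-2.3],0],
    [[0,0,0],0],
    [[0,0,0],0],
    [[0,0,0],0]
  ]
}}

```text
clock: 7.5
tool_pos: [0.7126, -0.061, 0.1454]
orientation: [-179.8, 0.5, -15.9]
force: [-0.0, 0.8, -0.8]
opening: 0.0294
```

>>> {"name": "move_arm", "arguments": {
  "increments": [
    [[0,0,0],0],
    [[0,0,0],0],
    [[0,0,0],0],
    [[0,0,10],0],
    [[0,0,25],0],
    [[0,0,30],0],
    [[0,0,20],0],
    [[0,0,0],0]
  ],
  "jaw": 0.4
}}

```text
clock: 8.3
tool_pos: [0.7126, -0.0613, 0.238]
orientation: [-179.8, 0.2, -15.9]
force: [0.9, -0.2, 0.9]
opening: 0.0614
```

Run:
```python
from plant import ctrl
from h import *
o=ctrl.get_obs();print(o["clock"],o["tool_pos"],o["orientation"],o["force"],o["joint_pos"])
s=ctrl.snapshot("scene");save(s,"pics/s4.png",180,400,150,310,3.5)
```

```text
8.3 [ 0.71263662 -0.0613223   0.23800602] [-179.75432133    0.24985165  -15.87201242] [ 0.87985082 -0.21316903  0.90300317] [ 10.4542536   24.1323574    7.76051915  -0.34478776 -73.74342386
  63.77005113]
```

View pics/s4.png

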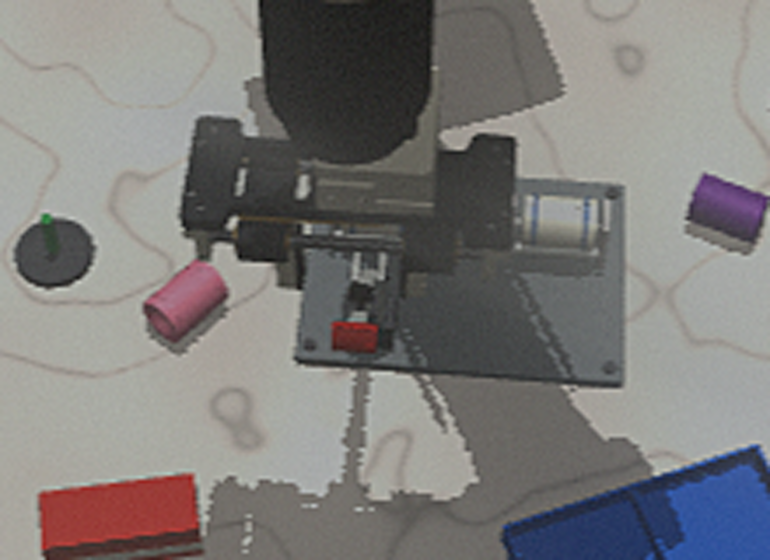

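>>> {"name": "move_arm", "arguments": {
  "increments": [
    [[-26,7,0],-0.148],
    [[-26,7,0],-0.148],
    [[-26,7,0],-0.148],
    [[-26,7,0],-0.148],
    [[-26,7,0],-0.148],
    [[-26,7,0],-0.148],
    [[-26,7,0],-0.148],
    [[0,0,0],-0.148]
  ]
}}

```text
clock: 9.15
tool_pos: [0.5198, -0.0118, 0.2299]
orientation: [179.8, 0.6, -84.8]
force: [2.4, -0.5, 0.6]
opening: 0.0616
```

>>> {"name": "move_arm", "arguments": {
  "increments": [
    [[-2,3,-10],-0.12],
    [[0,3,-15],-0.12],
    [[0,0,-15],-0.1],
    [[0,0,-10],-0.03],
    [[0,0,0],0],
    [[0,0,0],0],
    [[0,0,0],0],
    [[0,0,0],0]
  ]
}}

```text
clock: 9.95
tool_pos: [0.5145, -0.0056, 0.178]
orientation: [179.8, 0.6, -107.0]
force: [0.1, 0.6, 0.1]
opening: 0.0614
```

Run:
```python
from plant import ctrl
from h import *
import pickle
o=ctrl.get_obs();print(o["clock"],o["tool_pos"],o["orientation"],o["force"],o["joint_pos"])
s=ctrl.snapshot("wrist");pickle.dump(s,open("w5.pkl","wb"));cv2.imwrite("pics/w5.png",s["color"][...,::-1])
for q in([.5171,-.0049,.065],[.5171,-.0049,.045]):print(proj(s,q))
```

```text
9.95 [ 0.514509   -0.00563149  0.17801409] [ 179.80935101    0.60238605 -106.99069123] [0.07020271 0.59348899 0.05962529] [ 20.78850235   7.67166042 -23.07236863  -0.69142332 -59.0394587
 -37.42360736]
[273.19097026 207.71768465]
[273.2991901  201.96992418]
```

View pics/w5.png

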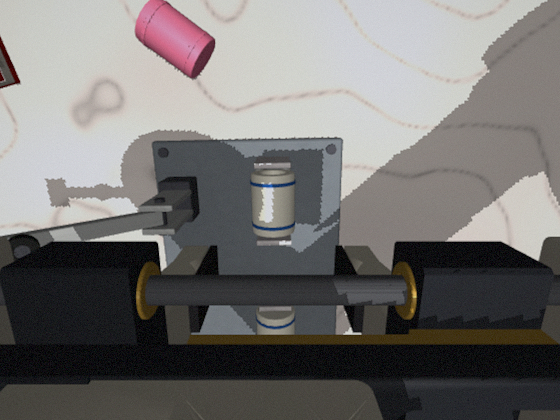

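>>> {"name": "move_arm", "arguments": {
  "increments": [
    [[2,0,-15],0.015],
    [[0,0,-20],0],
    [[0,0,-25],0],
    [[0,0,-20],0],
    [[0,0,-10],0],
    [[0,0,-3],0],
    [[0,0,0],0],
    [[0,0,0],0]
  ]
}}

```text
clock: 10.8
tool_pos: [0.5203, -0.005, 0.087]
orientation: [-179.7, 0.9, -105.9]
force: [1.1, 0.6, 0.3]
opening: 0.0614
```

>>> {"name": "move_arm", "arguments": {
  "increments": [
    [[-3,0,-8],0],
    [[0,0,-14],0],
    [[0,0,-14],0],
    [[0,0,-10],0],
    [[0,0,-3],0],
    [[0,0,0],0],
    [[0,0,0],0],
    [[0,0,0],0]
  ]
}}

```text
clock: 11.6
tool_pos: [0.5194, -0.0041, 0.0395]
orientation: [-179.3, 1.1, -105.9]
force: [-0.1, -0.1, -1.1]
opening: 0.0613
```

>>> {"name": "move_arm", "arguments": {
  "increments": [
    [[-2,0,-3],0],
    [[0,0,-1],0],
    [[0,0,0],0],
    [[0,0,0],0],
    [[0,0,0],0],
    [[0,0,0],0],
    [[0,0,0],0],
    [[0,0,0],0]
  ],
  "jaw": -1
}}

```text
clock: 12.4
tool_pos: [0.5177, -0.0038, 0.0362]
orientation: [-179.2, 1.2, -105.9]
force: [-0.2, 0.6, -1.0]
opening: 0.0392
```

>>> {"name": "move_arm", "arguments": {
  "increments": [
    [[0,0,8],0],
    [[0,0,18],0],
    [[0,0,22],0],
    [[0,0,25],0],
    [[0,0,25],0],
    [[0,0,20],0],
    [[0,0,5],0],
    [[0,0,0],0]
  ]
}}

```text
clock: 13.2
tool_pos: [0.5153, -0.0047, 0.1655]
orientation: [-179.4, 1.1, -105.9]
force: [0.7, -0.2, -2.4]
opening: 0.0389
```

Run:
```python
from plant import ctrl
from h import *
import pickle
o=ctrl.get_obs();print(o["clock"],o["tool_pos"],o["orientation"],o["force"],o["joint_pos"],o["opening"])
s=ctrl.snapshot("scene");save(s,"pics/s6.png",200,400,130,270,4)
s=ctrl.snapshot("wrist");cv2.imwrite("pics/w6.png",s["color"][...,::-1])
```

```text
13.2 [ 0.51525343 -0.00473942  0.16548318] [-179.36890176    1.11258651 -105.93795103] [ 0.65306086 -0.15001292 -2.42217568] [ 20.92099605   7.86110711 -24.71058109  -0.6151726  -56.2574686
 -36.52859446] 0.03894308940995528
```

View pics/s6.png

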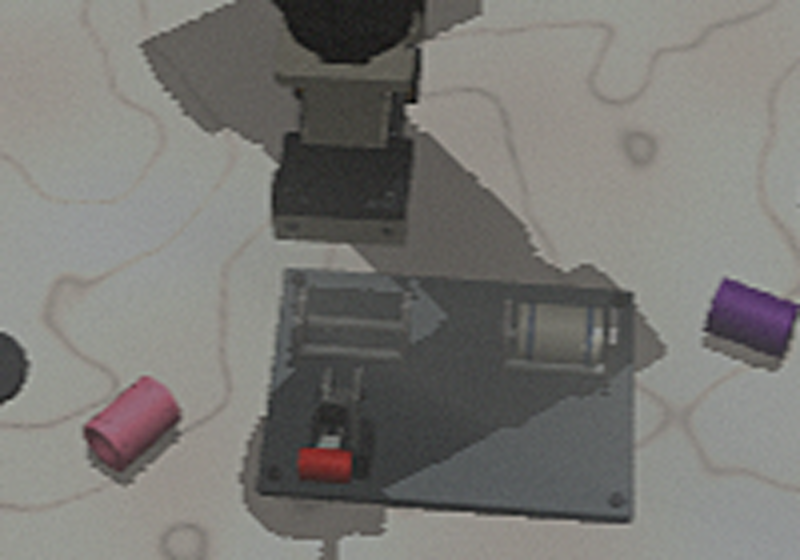

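View pics/w6.png

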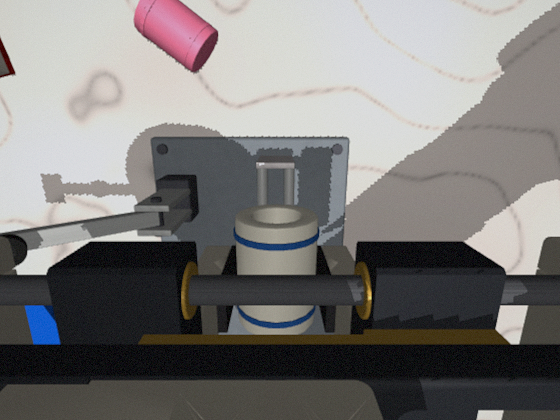

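The wrist view clearly shows the hole at (277,214), in the cup end that faces world -y (away from the spare place); the cup is level. I'll take it to the peg, push the mouth end up with the peg so the cup turns in the pads, then test by feel.

>>> {"name": "move_arm", "arguments": {
  "increments": [
    [[-4,-30,0],0],
    [[-4,-35,0],0],
    [[-5,-40,0],0],
    [[-5,-40,0],0],
    [[-5,-40,0],0],
    [[-4,-22,0],0],
    [[0,0,0],0],
    [[0,0,0],0]
  ]
}}

```text
clock: 14.1
tool_pos: [0.4804, -0.2182, 0.1526]
orientation: [179.5, 0.8, -105.9]
force: [-0.6, 0.7, -2.1]
opening: 0.0389
```

Run:
```python
from plant import ctrl
from h import *
import pickle
o=ctrl.get_obs();print(o["clock"],o["tool_pos"],o["orientation"],o["force"],o["joint_pos"],o["opening"])
s=ctrl.snapshot("wrist");cv2.imwrite("pics/w7.png",s["color"][...,::-1]);pickle.dump(s,open("w7.pkl","wb"))
H=hsv(s);m=((H[...,0]>45)&(H[...,0]<85)&(H[...,1]>90)).astype(np.uint8)
n,l,st,c=cv2.connectedComponentsWithStats(m)
for i in range(1,n):
  if st[i,4]>30:print(st[i],c[i],plane(s,c[i],.05))
print(proj(s,[.478,-.2615,.05]))
```

```text
14.1 [ 0.48037217 -0.21819355  0.15256953] [ 179.50515113    0.82473032 -105.86569602] [-0.56027375  0.69006174 -2.07917234] [ -3.81338127  10.69275644 -22.8790277   -1.08805838 -56.74473458
 -11.44956875] 0.038878749172791605
[   0    0   48  108 3508] [17.19042189 60.01824401] [ 0.63056443 -0.37848772  0.05      ]
[ 30   1  34 102 503] [46.82107356 51.09542744] [ 0.60713154 -0.37804997  0.05      ]
[255 149  13  16 167] [261.08982036 156.45508982] [ 0.47934656 -0.26293357  0.05      ]
[263.22733943 157.73605996]
```

View pics/w7.png

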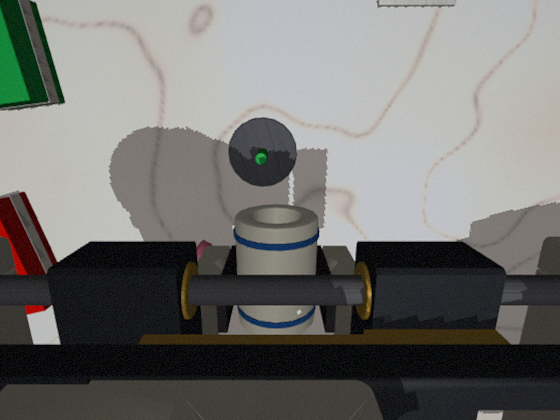

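>>> {"name": "move_arm", "arguments": {
  "increments": [
    [[3,-9,0],0],
    [[2,-8,0],0],
    [[0,0,-10],0],
    [[0,0,-20],0],
    [[0,0,-20],0],
    [[0,0,-15],0],
    [[0,0,-5],0],
    [[0,0,0],0]
  ]
}}

```text
clock: 14.95
tool_pos: [0.4868, -0.2327, 0.0771]
orientation: [179.5, 0.8, -105.5]
force: [-0.3, -0.2, -0.9]
opening: 0.0387
```

>>> {"name": "move_arm", "arguments": {
  "increments": [
    [[-1,-3,0],0],
    [[0,-2,-2],-0.004],
    [[0,0,-3],0],
    [[0,0,0],0],
    [[0,0,0],0],
    [[0,0,0],0],
    [[0,0,0],0],
    [[0,0,0],0]
  ]
}}

```text
clock: 15.75
tool_pos: [0.4876, -0.2384, 0.0744]
orientation: [179.7, 0.9, -105.8]
force: [-0.3, -0.3, -1.6]
opening: 0.0393
```

Run:
```python
from plant import ctrl
from h import *
import pickle
o=ctrl.get_obs();print(o["clock"],o["tool_pos"],o["orientation"],o["force"],o["joint_pos"],o["opening"])
s=ctrl.snapshot("wrist");save(s,"pics/w8.png",150,410,90,350,2.2)
```

```text
15.75 [ 0.48764865 -0.23841562  0.07444147] [ 179.74507282    0.8703594  -105.75206787] [-0.29010262 -0.29377442 -1.55579969] [ -6.0365173   17.07311186 -26.31141211  -1.23738122 -46.72655622
  -8.86452222] 0.039335317487552215
```

View pics/w8.png

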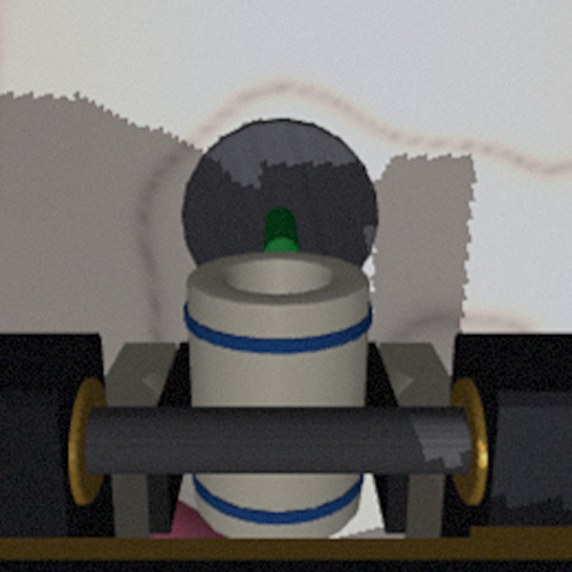

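Run:
```python
from plant import ctrl
from h import *
s=ctrl.snapshot("wrist");o=ctrl.get_obs()
p=o["tool_pos"];a=np.radians(-105.8);u=np.array([np.cos(a),np.sin(a),0]);z=np.array([0,0,1.])
print("cam rel",-s["R"].T@s["t"]-p, o["clock"])
for h in(.005,.009,.013,.019):
  c=p+h*z
  print(h,"mouth",proj(s,c+28e-3*u),"rimtop",proj(s,c+.028*u+.02*z),"rimbot",proj(s,c+.028*u-.02*z),"rear top",proj(s,c-.028*u+.02*z), "IF vertical: topc",proj(s,c+.028*z),proj(s,c+.028*z+.02*u),proj(s,c+.028*z-.02*u))
print("peg",proj(s,[.479,-.2625,.05]))
```

```text
cam rel [-0.01895328 -0.07108276  0.1564219 ] 15.85
0.005 mouth [276.69885962 213.83603014] rimtop [277.00591341 227.26043485] rimbot [276.45830124 203.3188076 ] rear top [276.66773009 338.16715766] IF vertical: topc [276.95759832 295.00534783] [277.09545581 251.97132492] [276.83040695 334.70980214]
0.009 mouth [276.75415631 216.25360374] rimtop [277.07779885 230.40326923] rimbot [276.50215305 205.23601052] rear top [276.72352848 343.80839604] IF vertical: topc [277.02802931 300.06820954] [277.1730109  255.97804055] [276.89457089 340.65408032]
0.013 mouth [276.81227594 218.79459633] rimtop [277.15389098 233.73002045] rimbot [276.54799015 207.24001049] rear top [276.78224385 349.74454288] IF vertical: topc [277.102577   305.42699688] [277.25530077 260.22936889] [276.96233201 346.93160862]
0.019 mouth [276.90524009 222.85899285] rimtop [277.27676157 239.10192761] rimbot [276.62077351 210.42210188] rear top [276.87630705 359.2543679 ] IF vertical: topc [277.22294311 314.0793961 ] [277.38860732 267.11636298] [277.07140916 357.03673865]
peg [279.31875405 203.26787092]
```

>>> {"name": "move_arm", "arguments": {
  "increments": [
    [[-1,0,-5],0],
    [[0,0,-5],0],
    [[0,0,-5],0],
    [[0,0,-4],0],
    [[0,0,-4],0],
    [[0,0,-4],0],
    [[0,0,0],0],
    [[0,0,0],0]
  ]
}}

```text
clock: 16.65
tool_pos: [0.4888, -0.2349, 0.048]
orientation: [179.9, 1.1, -105.7]
force: [-0.9, 0.9, 5.2]
opening: 0.0392
```

Run:
```python
from plant import ctrl
from h import *
import pickle
o=ctrl.get_obs();print(o["clock"],o["tool_pos"],o["orientation"],o["force"],o["joint_pos"],o["opening"])
s=ctrl.snapshot("wrist");save(s,"pics/w9.png",150,410,90,350,2.2)
```

```text
16.65 [ 0.48875674 -0.23492971  0.04798502] [ 179.91844569    1.0782872  -105.6744122 ] [-0.93656992  0.89218671  5.17158423] [ -5.76722359  18.99543104 -27.82662855  -1.57570984 -43.08355935
  -8.75644102] 0.03921036777579017
```

View pics/w9.png

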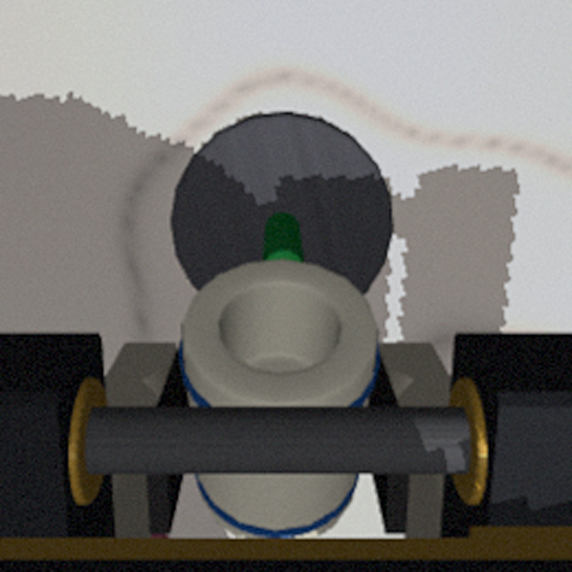

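>>> {"name": "move_arm", "arguments": {
  "increments": [
    [[0,0,-4],0],
    [[0,0,-4],0],
    [[0,0,-4],0],
    [[-1,-1,-1],0],
    [[-1,-2,0],0],
    [[-1,-2,0],0],
    [[0,0,0],0],
    [[0,0,0],0]
  ]
}}

```text
clock: 17.5
tool_pos: [0.4907, -0.2344, 0.0356]
orientation: [-179.6, 1.5, -105.7]
force: [1.1, 2.8, 1.5]
opening: 0.0393
```

Run:
```python
from plant import ctrl
from h import *
import pickle
o=ctrl.get_obs();print(o["clock"],o["tool_pos"],o["orientation"],o["force"],o["joint_pos"],o["opening"])
s=ctrl.snapshot("wrist");save(s,"pics/w10.png",150,410,90,350,2.2)
```

```text
17.5 [ 0.49072341 -0.23439568  0.03563756] [-179.64193492    1.54700124 -105.70044241] [1.05402779 2.75090399 1.50952492] [ -5.98010288  19.94516206 -28.29578389  -2.22483962 -41.16617093
  -8.05779161] 0.03932350589986934
```

View pics/w10.png

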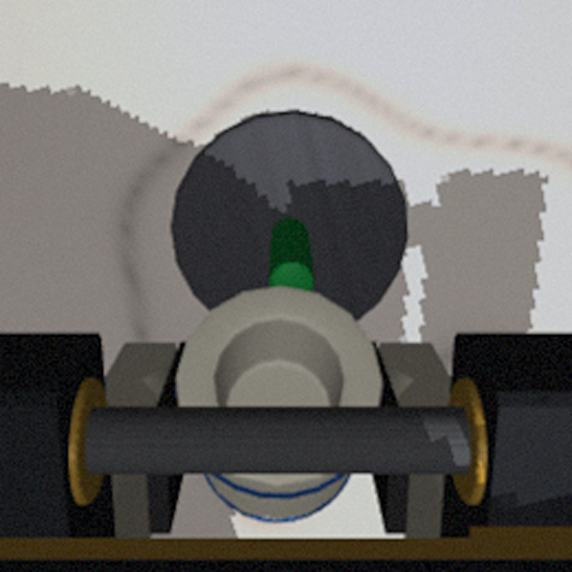

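>>> {"name": "move_arm", "arguments": {
  "increments": [
    [[-2,-4,0],0],
    [[-2,-4,0],0],
    [[-2,-4,0],0],
    [[-1,-4,0],0],
    [[-1,-3,0],0],
    [[0,0,0],0],
    [[0,0,0],0],
    [[0,0,0],0]
  ]
}}

```text
clock: 18.35
tool_pos: [0.4952, -0.2416, 0.0371]
orientation: [-178.6, 2.6, -105.7]
force: [2.0, 4.6, 0.8]
opening: 0.0391
```

Run:
```python
from plant import ctrl
from h import *
import pickle
o=ctrl.get_obs();print(o["clock"],o["tool_pos"],o["orientation"],o["force"],o["joint_pos"],o["opening"])
s=ctrl.snapshot("wrist");save(s,"pics/w11.png",150,410,90,350,2.2)
```

```text
18.35 [ 0.4952067  -0.24160478  0.03708437] [-178.60555985    2.55378612 -105.72224622] [2.03974563 4.59326558 0.76718649] [ -7.36757865  19.99636949 -27.44051814  -3.5519544  -40.86556525
  -5.73365045] 0.039060233134131296
```

View pics/w11.png

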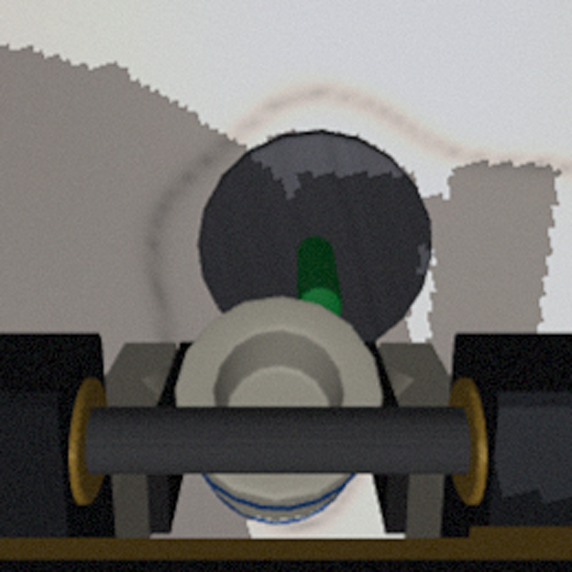

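```bash
cat >> h.py <<'E'
def lean(s,p,yaw,h=.009):
    a=np.radians(yaw);u=np.array([np.cos(a),np.sin(a),0]);z=np.array([0,0,1.]);c=p+h*z
    for f in range(20,121,10):
        r=np.radians(f);A=np.cos(r)*u+np.sin(r)*z;B=np.sin(r)*u-np.cos(r)*z
        g=lambda X:np.round((proj(s,X)[1]-90)*2.2)
        print(f,"near rim",g(c+.028*A+.02*B),"near hole",g(c+.028*A+.012*B),"far bottom",g(c-.028*A-.02*B),"hole floor near/far",g(c+.004*A+.012*B))
E
python3 - <<'E'
from plant import ctrl
from h import *
s=ctrl.snapshot("wrist");o=ctrl.get_obs()
lean(s,o["tool_pos"],-105.7);print();lean(s,o["tool_pos"],-105.7,.015)
E
```

```text
20 near rim 245.0 near hole 267.0 far bottom 545.0 hole floor near/far 347.0
30 near rim 248.0 near hole 276.0 far bottom 532.0 hole floor near/far 343.0
40 near rim 256.0 near hole 289.0 far bottom 516.0 hole floor near/far 341.0
50 near rim 269.0 near hole 307.0 far bottom 498.0 hole floor near/far 341.0
60 near rim 288.0 near hole 329.0 far bottom 478.0 hole floor near/far 342.0
70 near rim 312.0 near hole 354.0 far bottom 457.0 hole floor near/far 345.0
80 near rim 340.0 near hole 382.0 far bottom 435.0 hole floor near/far 349.0
90 near rim 372.0 near hole 411.0 far bottom 413.0 hole floor near/far 356.0
100 near rim 406.0 near hole 440.0 far bottom 390.0 hole floor near/far 364.0
110 near rim 439.0 near hole 467.0 far bottom 368.0 hole floor near/far 372.0
120 near rim 471.0 near hole 491.0 far bottom 347.0 hole floor near/far 382.0

20 near rim 253.0 near hole 276.0 far bottom 563.0 hole floor near/far 358.0
30 near rim 256.0 near hole 285.0 far bottom 549.0 hole floor near/far 354.0
40 near rim 265.0 near hole 299.0 far bottom 532.0 hole floor near/far 352.0
50 near rim 279.0 near hole 318.0 far bottom 513.0 hole floor near/far 352.0
60 near rim 299.0 near hole 341.0 far bottom 492.0 hole floor near/far 353.0
70 near rim 324.0 near hole 368.0 far bottom 470.0 hole floor near/far 356.0
80 near rim 354.0 near hole 398.0 far bottom 447.0 hole floor near/far 361.0
90 near rim 388.0 near hole 428.0 far bottom 424.0 hole floor near/far 368.0
100 near rim 423.0 near hole 458.0 far bottom 401.0 hole floor near/far 376.0
110 near rim 458.0 near hole 486.0 far bottom 378.0 hole floor near/far 386.0
120 near rim 491.0 near hole 511.0 far bottom 357.0 hole floor near/far 396.0
```

>>> {"name": "move_arm", "arguments": {
  "increments": [
    [[2,6,0],0],
    [[1,3,0],0],
    [[-5,1,0],0],
    [[-5,1,0],0],
    [[-2,0,0],0],
    [[0,0,0],0],
    [[0,0,0],0],
    [[0,0,0],0]
  ]
}}

```text
clock: 19.25
tool_pos: [0.4818, -0.2314, 0.0355]
orientation: [-178.9, 2.4, -105.8]
force: [-0.4, 0.6, -1.3]
opening: 0.0391
```

>>> {"name": "move_arm", "arguments": {
  "increments": [
    [[3,-1,0],0],
    [[-1,-4,0],0],
    [[-1,-4,0],0],
    [[-1,-4,0],0],
    [[-1,-4,0],0],
    [[0,0,0],0],
    [[0,0,0],0],
    [[0,0,0],0]
  ]
}}

```text
clock: 20.05
tool_pos: [0.4854, -0.2353, 0.0351]
orientation: [-178.9, 3.4, -106.0]
force: [-0.7, 3.8, -0.9]
opening: 0.0393
```

Run:
```python
from plant import ctrl
from h import *
o=ctrl.get_obs();print(o["clock"],o["tool_pos"],o["orientation"],o["force"],o["joint_pos"],o["opening"])
s=ctrl.snapshot("wrist");save(s,"pics/w12.png",150,410,90,350,2.2)
lean(s,o["tool_pos"],-105.7,.011)
```

```text
20.05 [ 0.48538172 -0.2353083   0.03507729] [-178.85812829    3.44314834 -105.95043786] [-0.7411861   3.81704319 -0.8923556 ] [ -7.5231338   19.50412889 -28.09714451  -4.95160834 -40.86819418
  -4.75939597] 0.0393210414282273
20 near rim 249.0 near hole 271.0 far bottom 551.0 hole floor near/far 351.0
30 near rim 252.0 near hole 281.0 far bottom 537.0 hole floor near/far 347.0
40 near rim 261.0 near hole 295.0 far bottom 520.0 hole floor near/far 345.0
50 near rim 275.0 near hole 313.0 far bottom 502.0 hole floor near/far 345.0
60 near rim 294.0 near hole 336.0 far bottom 481.0 hole floor near/far 347.0
70 near rim 319.0 near hole 362.0 far bottom 460.0 hole floor near/far 350.0
80 near rim 349.0 near hole 391.0 far bottom 437.0 hole floor near/far 355.0
90 near rim 381.0 near hole 420.0 far bottom 415.0 hole floor near/far 361.0
100 near rim 415.0 near hole 449.0 far bottom 392.0 hole floor near/far 369.0
110 near rim 449.0 near hole 476.0 far bottom 370.0 hole floor near/far 379.0
120 near rim 482.0 near hole 500.0 far bottom 349.0 hole floor near/far 389.0
```

View pics/w12.png

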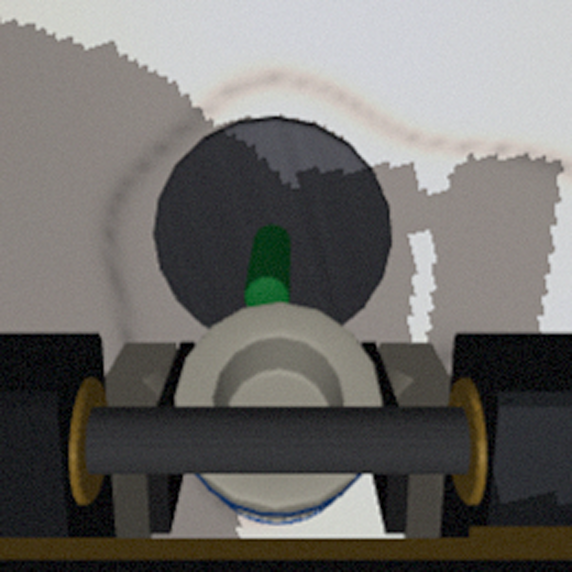

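>>> {"name": "move_arm", "arguments": {
  "increments": [
    [[0,6,5],0],
    [[-8,14,15],0],
    [[-15,20,15],0],
    [[-15,20,0],0],
    [[-10,15,0],0],
    [[-3,4,0],0],
    [[0,0,0],0],
    [[0,0,0],0]
  ]
}}

```text
clock: 20.9
tool_pos: [0.4331, -0.1577, 0.0729]
orientation: [-178.7, 3.2, -106.1]
force: [0.1, 0.4, -1.2]
opening: 0.0395
```

Run:
```python
from plant import ctrl
from h import *
o=ctrl.get_obs();print(o["clock"],o["tool_pos"],o["orientation"],o["force"],o["joint_pos"],o["opening"])
s=ctrl.snapshot("wrist");cv2.imwrite("pics/w13.png",s["color"][...,::-1])
s=ctrl.snapshot("top");save(s,"pics/t13.png",200,400,180,320,4)
```

```text
20.9 [ 0.43311055 -0.15769161  0.0729361 ] [-178.69695542    3.21629464 -106.05380737] [ 0.07471705  0.41898596 -1.17787647] [  2.15767171   9.44824426 -36.41757318  -3.96021298 -41.95725209
 -15.35284389] 0.03947499110668901
```

View pics/w13.png

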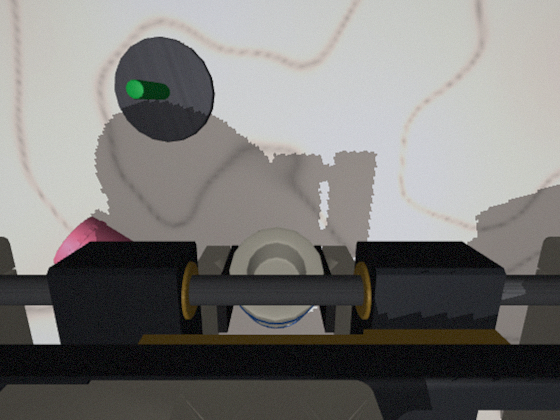

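View pics/t13.png

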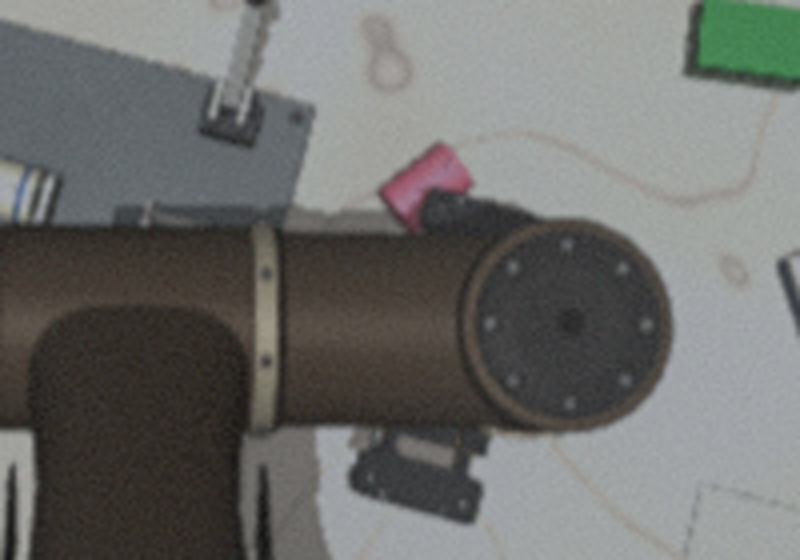

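>>> {"name": "move_arm", "arguments": {
  "increments": [
    [[0,0,-10],0],
    [[0,0,-14],0],
    [[0,0,-12],0],
    [[0,0,-6],0],
    [[0,0,-2],0],
    [[0,0,0],0],
    [[0,0,0],0],
    [[0,0,0],0]
  ]
}}

```text
clock: 21.8
tool_pos: [0.4343, -0.1601, 0.0242]
orientation: [-178.8, 3.2, -106.3]
force: [0.4, 0.0, -1.7]
opening: 0.039
```

>>> {"name": "move_arm", "arguments": {
  "increments": [
    [[0,0,-2],0],
    [[0,0,-2],0],
    [[1,3,-3],0],
    [[1,4,-3],0],
    [[1,4,-3],0],
    [[1,4,-3],0],
    [[0,0,0],0],
    [[0,0,0],0]
  ]
}}

```text
clock: 22.6
tool_pos: [0.4406, -0.1479, 0.0162]
orientation: [-178.4, 2.9, -105.9]
force: [-0.1, -0.4, -1.1]
opening: 0.0394
```

Run:
```python
from plant import ctrl
from h import *
o=ctrl.get_obs();print(o["clock"],o["tool_pos"],o["orientation"],o["force"],o["opening"])
s=ctrl.snapshot("wrist");save(s,"pics/w14.png",150,410,90,350,2.2)
```

```text
22.6 [ 0.44063458 -0.14791055  0.01616422] [-178.35904442    2.94242056 -105.88123613] [-0.05069406 -0.43502296 -1.10007304] 0.03939115521532311
```

View pics/w14.png

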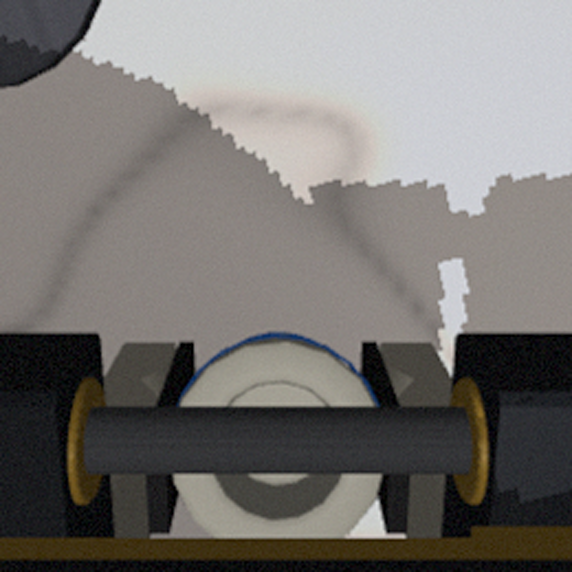

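```bash
cat >> h.py <<'E'
from scipy.optimize import least_squares
def fit(s,p,yaw,obs):  # obs crop rows: near rim, near hole, far hole ; or None
    a=np.radians(yaw);u=np.array([np.cos(a),np.sin(a),0]);z=np.array([0,0,1.])
    g=lambda X:(proj(s,X)[1]-90)*2.2
    def f(v):
        r,h=v;c=p+h*.01*z;A=np.cos(r)*u+np.sin(r)*z;B=np.sin(r)*u-np.cos(r)*z
        return [g(c+.028*A+k*B)-o for k,o in zip((.02,.012,-.012),obs) if o is not None]
    best=min((least_squares(f,[np.radians(t),1]) for t in(50,70,90,110)),key=lambda q:q.cost)
    return np.degrees(best.x[0]),best.x[1]*10,best.fun
E
python3 - <<'E'
from plant import ctrl
from h import *
s=ctrl.snapshot("wrist");o=ctrl.get_obs();print(o["force"])
print(fit(s,o["tool_pos"],-105.9,(343,382,518)))
E
```

```text
[ 0.12516239 -0.94740569 -0.43860845]
(np.float64(74.25255056635515), np.float64(16.209214610800114), array([-2.56191785,  3.05685365, -0.59555372]))
```

>>> {"name": "move_arm", "arguments": {
  "increments": [
    [[0,0,15],0],
    [[0,0,25],0],
    [[0,0,30],0],
    [[0,0,30],0],
    [[0,0,25],0],
    [[0,0,10],0],
    [[0,0,0],0],
    [[0,0,0],0]
  ]
}}

```text
clock: 23.5
tool_pos: [0.4375, -0.1472, 0.1514]
orientation: [-178.8, 2.9, -106.0]
force: [-0.3, 0.5, -1.7]
opening: 0.0393
```

Run:
```python
from plant import ctrl
from h import *
o=ctrl.get_obs();print(o["clock"],o["tool_pos"],o["orientation"],o["force"],o["opening"])
s=ctrl.snapshot("wrist");save(s,"pics/w15.png",150,410,90,350,2.2)
s=ctrl.snapshot("scene");save(s,"pics/s15.png",180,340,100,220,5)
```

```text
23.5 [ 0.43747107 -0.14715278  0.1513781 ] [-178.80417768    2.90311161 -106.00922055] [-0.26459707  0.47766776 -1.70834449] 0.03928763805696771
```

View pics/w15.png

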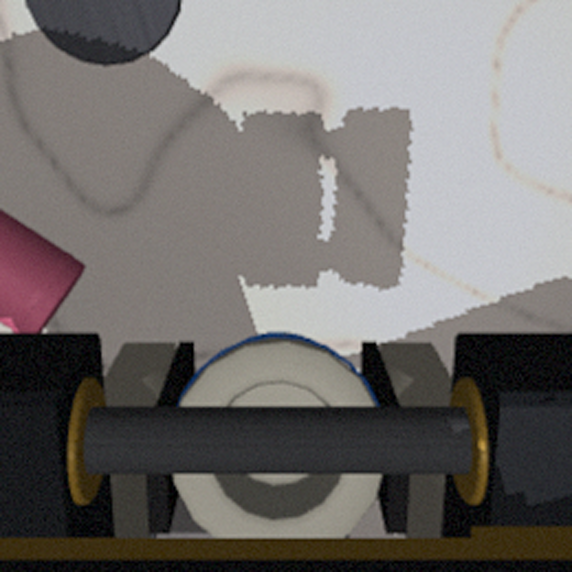

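View pics/s15.png

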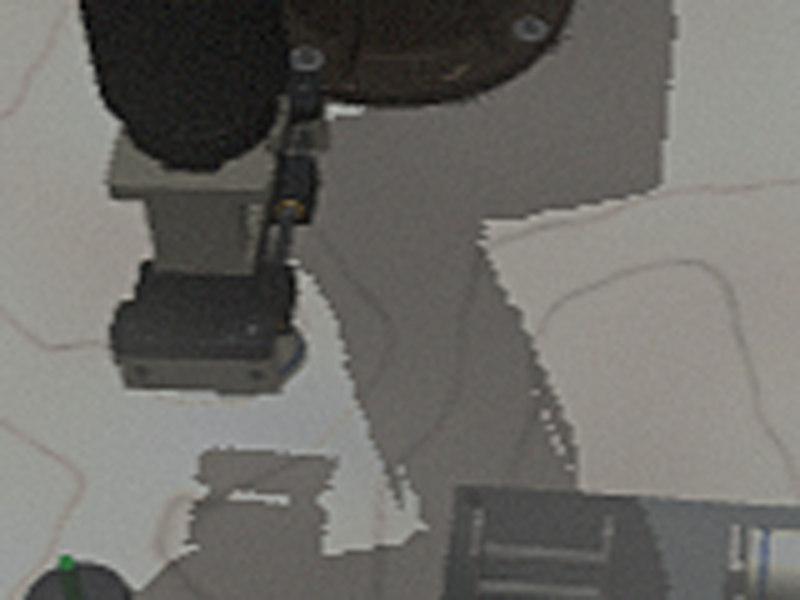

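>>> {"name": "move_arm", "arguments": {
  "increments": [
    [[-2,-8,-15],0],
    [[-2,-8,-25],0],
    [[0,-2,-30],0],
    [[0,0,-30],0],
    [[0,0,-18],0],
    [[0,0,-6],0],
    [[0,0,0],0],
    [[0,0,0],0]
  ]
}}

```text
clock: 24.4
tool_pos: [0.4285, -0.166, 0.0162]
orientation: [-179.5, 2.7, -106.1]
force: [-0.9, -0.7, -1.2]
opening: 0.0397
```

>>> {"name": "move_arm", "arguments": {
  "increments": [
    [[1,2,-4],0],
    [[1,4,-4],0],
    [[1,4,-4],0],
    [[1,4,-4],0],
    [[1,4,-4],0],
    [[0,0,-3],0],
    [[0,0,-2],0],
    [[0,0,0],0]
  ]
}}

```text
clock: 25.2
tool_pos: [0.4353, -0.1509, 0.0087]
orientation: [-178.9, 2.5, -105.5]
force: [0.7, -0.5, -1.4]
opening: 0.0395
```

Run:
```python
from plant import ctrl
from h import *
o=ctrl.get_obs();print(o["clock"],o["tool_pos"],o["orientation"],o["force"],o["opening"])
s=ctrl.snapshot("wrist");save(s,"pics/w16.png",150,410,90,350,2.2)
```

```text
25.2 [ 0.43533626 -0.15091427  0.00866814] [-178.94828509    2.47763679 -105.51173588] [ 0.73728361 -0.54653108 -1.42415605] 0.03950214195521563
```

View pics/w16.png

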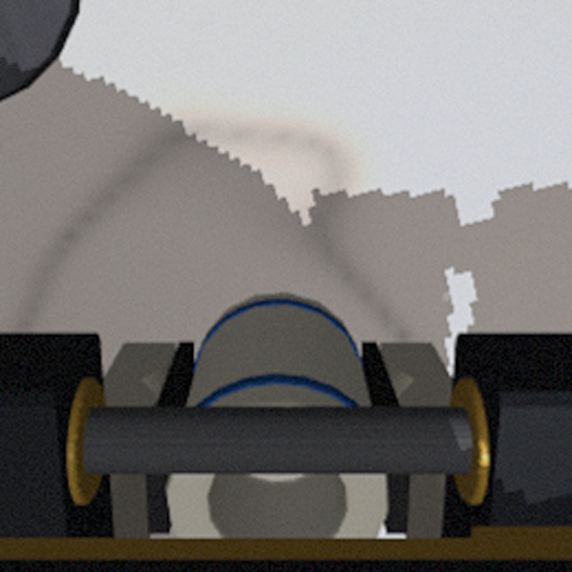

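Run:
```python
from plant import ctrl
from h import *
s=ctrl.snapshot("wrist");o=ctrl.get_obs();p=o["tool_pos"]
a=np.radians(-105.6);u=np.array([np.cos(a),np.sin(a),0]);z=np.array([0,0,1.]);g=lambda X:np.round((proj(s,X)[1]-90)*2.2)
for f in(80,85,90,95,100,105,110,115):
  r=np.radians(f);A=np.cos(r)*u+np.sin(r)*z;B=np.sin(r)*u-np.cos(r)*z
  h=28*np.sin(r)+20*abs(np.cos(r))-8.7;c=p+h*1e-3*z
  w=lambda d:round(2.2*s["fx"]*.04/(s["R"]@d+s["t"])[2])
  print(f,round(h,1),"bot near",g(c-.028*A+.02*B),"rim near",g(c+.028*A+.02*B),"hole near",g(c+.028*A+.012*B),"hole far",g(c+.028*A-.012*B),"rimwidth",w(c+.028*A),"holex far floor",g(c+.004*A-.012*B))
```

```text
80 22.3 bot near 307.0 rim near 371.0 hole near 417.0 hole far 550.0 rimwidth 233 holex far floor 488.0
85 20.9 bot near 297.0 rim near 385.0 hole near 429.0 hole far 554.0 rimwidth 230 holex far floor 483.0
90 19.3 bot near 287.0 rim near 398.0 hole near 440.0 hole far 555.0 rimwidth 226 holex far floor 478.0
95 20.9 bot near 282.0 rim near 421.0 hole near 461.0 hole far 568.0 rimwidth 227 holex far floor 480.0
100 22.3 bot near 278.0 rim near 445.0 hole near 481.0 hole far 578.0 rimwidth 228 holex far floor 482.0
105 23.5 bot near 275.0 rim near 468.0 hole near 501.0 hole far 586.0 rimwidth 228 holex far floor 483.0
110 24.5 bot near 272.0 rim near 490.0 hole near 519.0 hole far 592.0 rimwidth 227 holex far floor 482.0
115 25.1 bot near 270.0 rim near 511.0 hole near 535.0 hole far 595.0 rimwidth 225 holex far floor 481.0
```

>>> {"name": "move_arm", "arguments": {
  "increments": [
    [[0,0,-2],0],
    [[0,0,-2],0],
    [[0,0,0],0],
    [[0,0,0],0],
    [[0,0,0],0],
    [[0,0,0],0],
    [[0,0,0],0],
    [[0,0,0],0]
  ]
}}

```text
clock: 26.1
tool_pos: [0.4372, -0.151, 0.0072]
orientation: [-178.8, 2.5, -105.4]
force: [-1.5, 0.5, 4.0]
opening: 0.0393
```

>>> {"name": "move_arm", "arguments": {
  "increments": [
    [[0,0,0],0],
    [[0,0,0],0],
    [[0,0,0],0],
    [[0,0,0],0],
    [[0,0,0],0],
    [[0,0,0],0],
    [[0,0,0],0],
    [[0,0,0],0]
  ],
  "jaw": 0.1
}}

```text
clock: 26.9
tool_pos: [0.4377, -0.151, 0.0072]
orientation: [-178.8, 2.5, -105.4]
force: [-0.2, 0.7, -0.6]
opening: 0.0481
```

Run:
```python
from plant import ctrl
from h import *
o=ctrl.get_obs();print(o["clock"],o["tool_pos"],o["orientation"],o["force"],o["opening"])
s=ctrl.snapshot("wrist");save(s,"pics/w17.png",150,410,90,350,2.2)
```

```text
26.9 [ 0.43766777 -0.15103885  0.00716459] [-178.77652268    2.47288636 -105.37677335] [-0.15218985  0.67455736 -0.63662841] 0.04807201725359066
```

View pics/w17.png

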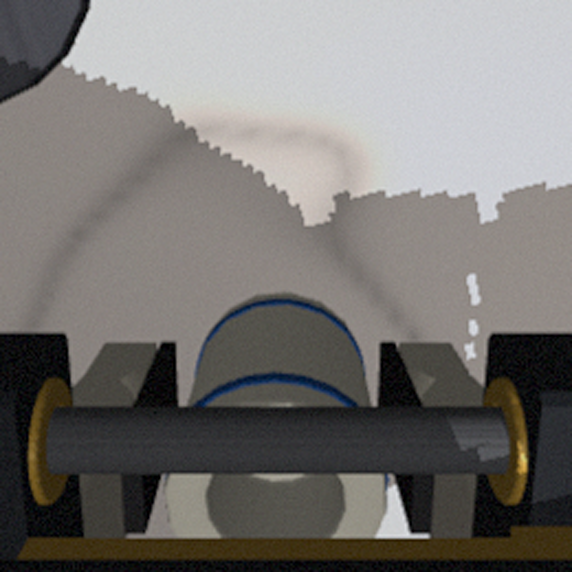

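>>> {"name": "move_arm", "arguments": {
  "increments": [
    [[0,0,1],0],
    [[0,0,0],0],
    [[0,0,0],0],
    [[0,0,0],0],
    [[0,0,0],0],
    [[0,0,0],0],
    [[0,0,0],0],
    [[0,0,0],0]
  ],
  "jaw": -1
}}

```text
clock: 27.75
tool_pos: [0.4375, -0.151, 0.0084]
orientation: [-178.8, 2.5, -105.4]
force: [0.5, -0.4, 1.2]
opening: 0.0397
```

>>> {"name": "move_arm", "arguments": {
  "increments": [
    [[0,0,10],0],
    [[0,0,25],0],
    [[0,0,35],0],
    [[0,0,35],0],
    [[0,0,35],0],
    [[0,0,25],0],
    [[0,0,10],0],
    [[0,0,0],0]
  ]
}}

```text
clock: 28.55
tool_pos: [0.4331, -0.1514, 0.1925]
orientation: [-179.0, 2.4, -105.5]
force: [1.5, -0.2, -2.1]
opening: 0.0393
```

Run:
```python
from plant import ctrl
from h import *
o=ctrl.get_obs();print(o["clock"],o["tool_pos"],o["orientation"],o["force"],o["opening"])
s=ctrl.snapshot("wrist");save(s,"pics/w18.png",150,410,90,350,2.2)
s=ctrl.snapshot("scene");cv2.imwrite("pics/s18.png",s["color"][...,::-1])
```

```text
28.55 [ 0.43309268 -0.15136731  0.19253089] [-178.97168254    2.39834699 -105.45017001] [ 1.50078713 -0.17773563 -2.10157046] 0.03926624354472086
```

View pics/w18.png

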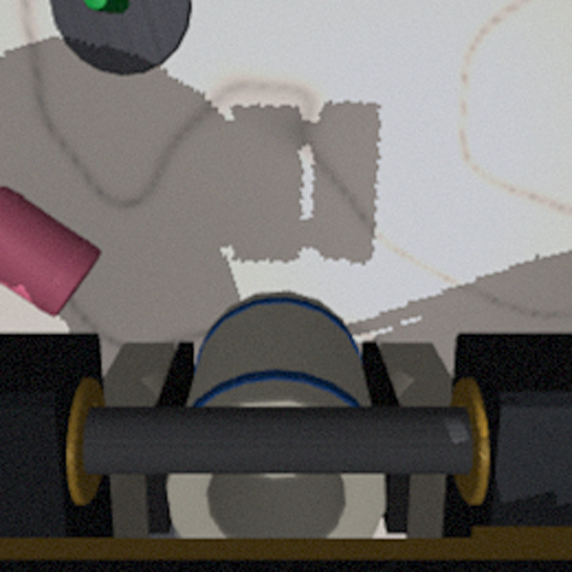

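View pics/s18.png

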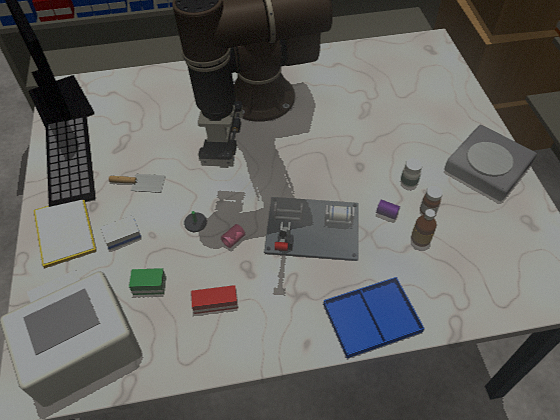

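The wrist crop shows the cup upright in the pads, with the open mouth facing up at crop (277,500). In the scene view the clamp lies open at (282,243), and the spare cup and all goods have not moved. I'll let it settle for one call, then hand in.

>>> {"name": "move_arm", "arguments": {
  "increments": [
    [[0,0,0],0],
    [[0,0,0],0],
    [[0,0,0],0],
    [[0,0,0],0],
    [[0,0,0],0],
    [[0,0,0],0],
    [[0,0,0],0],
    [[0,0,0],0]
  ]
}}

```text
clock: 29.45
tool_pos: [0.4293, -0.1511, 0.1848]
orientation: [-179.8, 2.2, -105.5]
force: [-0.3, 0.1, -1.6]
opening: 0.0396
```

Run:
```python
from plant import ctrl
o=ctrl.get_obs();print(o["clock"],o["tool_pos"],o["orientation"],o["force"],o["opening"],abs(o["qvel"]).max())
print(ctrl.close_job())
```

```text
29.45 [ 0.42931929 -0.15105191  0.1848422 ] [-179.76146345    2.21290632 -105.53047995] [-0.26299632  0.11310091 -1.57072979] 0.03956749806095731 0.0634756115528413
the job is handed in; nothing more can be done
None
```

The job is handed in at 29.5 s: the cup is held hole up in the gripper, its middle about 20 cm above the counter. No verdict was reported.

- **Clamp:** I gripped the red grip by its flat ends and swung it over to its open stop. The last scene picture still shows it open.
- **Cup and hole:** I lifted the cup out of the stand and saw the hole with the wrist camera, at the end facing away from the spare place. I did not feel for it with the peg.
- **Turning the cup:** The tool can only turn about the vertical. So I pushed the mouth end up against the peg until the cup turned in the pads, then pressed and dragged it on the counter to bring it upright. I opened the jaws there so it stood flat on its closed end, then gripped it again and lifted.
- **Last checks:** The jaw opening was 39.6 mm, the arm was practically still, and the wrist force was about 1.6 N, roughly the cup's weight. Before handing in, the wrist view showed the open mouth up, and the scene view showed the spare cup and the goods unmoved.
- **Shortcomings:** The tool ended about 2° off vertical, but about the jaw axis, and the cup was gripped again while standing flat. The push against the peg alone brought the cup only to about 60°. The first drag left it at about 74°, so I dragged it a second time.

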